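# Turn the bathroom carousel to the orange-lidded jar and hold it there

## Robot

A 6-joint arm with a two-finger parallel gripper is mounted at the origin on the work surface. World frame = base frame: x ahead of the robot, y to its left, z up, the work surface at z = 0. Lengths are in mm, angles in rad, forces in N, time in s.
With the tool pointing down it reaches from about 325 to 925 mm from the base axis. Payload 3.1 kg.
Tool frame: the origin (TCP) lies midway between the tips of the shut fingers; the grasp point (between the pads) lies 19 mm behind it (r.pinch_z is the distance from the TCP to the grasp point, in mm); y points along the fingers, x is the direction in which the jaws open and shut, and the axes are right-handed (so a half turn about y gives the same grasp; the last joint's range is limited). The gripper opens to 85 mm and grips with 20 to 120 N. Pads are 22 mm wide; open, the fingers measure 114 mm over their backs; the gripper's body (76 mm by 85 mm) begins 54 mm behind the grasp point. The pads swing forward as they close: fully open they stand 13 mm farther back than shut.
Start: joints at [1.028, 0.217, 1.613, -0, 1.311, -0.112], TCP at [260.982, 567.915, 231.3] pointing down, gripper open.
Joint ranges: [-2.75, 2.75], [-0.78, 2.1], [0.31, 2.55], [-1.13, 4.27], [0.13, 2.63], [-2.58, 2.58]. Speed limits (rad/s): [2.79, 2.79, 3.14, 3.14, 3.14, 3.14].

## Interface

Orientations are given as a rotation vector (axis times angle).
In Python, from bench import r gives the robot as it stands. The module is installed in compiled form; this text tells all that it offers.
- The arm moves only by the tool send_rows, never from a script. Its argument "rows" is a list of rows, each an object with "delta_pos": the shift along the tool's x, y, z in m, a list of three; "delta_rot": the turn, a rotation vector about the tool's x, y, z in rad, a list of three. A call has 1 to 5 rows; each row shifts and turns the commanded pose from where the row before left it, along the tool's axes as they then stand; what a row does not reach is not made up. A row lasts 1/10 s, in which the tool goes at most 50 mm and 8.59 degrees, less where a joint would pass 70% of its speed; a pose out of reach is approached as far as the arm can. A call with a gripper value outside its range is refused whole. "hand" is the opening, from 0 (shut) to 1 (fully open), set as the call begins (left out, the last holds). The fingers move at their own pace and stop on an object; the grip force is fixed at half the most. Time passes only in rows, so rows that do not move let the fingers close. It gives the time, the measured TCP pose, the force and the opening at its end, in the units of the state.
- r.observe(): the state, without advancing time (a new reading comes with each control period).
- r.get_image(name): name is "side" or "top"; returns the picture (420x560x3 uint8, red, green, blue); there is no depth.
- r.camera_info(name): a dict with "intrinsics" (3x3 intrinsics, pixels), "k1" (the pictures are not rectified: a ray, as slopes to the right and down, at radius r is drawn at 1 + k1 r^2 times it, then the intrinsics apply), "camera_from_world" (4x4, takes a point from world to camera coordinates). Camera axes: x right, y up, looking along -z (the intrinsics and any distortion apply to the point x, -y, -z); pixel columns grow to the right and rows downward; lengths in mm; the calibration is good to about 2 mm. A picture is of the moment at which its call begins. camera_info takes no time and is no camera call.
- r.hand_in(): hands the job in, once; it reports no verdict.
Trained networks look in the newest picture that a camera, given by its name, has taken for a name from the list of things; names that differ only in an ending like _2 or _b are one class to them, and where a whole thing is asked for, a point or a joint stands for the part that bears it (a point fixed in the world has none). Each returns a list of dicts, best first, with "confidence" (0 to 1); they miss things now and then, are a little off and sometimes report something else, mostly with a low value. They report only what shows in the picture. A call takes as long as a camera call. They do not tell look-alikes from the thing itself.
- r.find_in(name, camera): "extent" ([left, top, right, bottom] in pixels, round what is visible of it).
The state is a dict: "time": time; "joint_pos": joint angles; "joint_velocities": joint speeds; "tau": joint torques, N m; "eef_pos": TCP position; "tool_rot": TCP orientation; "contact_force": force on the tool from outside, world axes, zero at the start; "torque": the same for the moment, N m; "gripper_width": finger opening in mm.
Only numpy, scipy, OpenCV 4.12 (cv2) and the standard library are available. Lean on these libraries where they do the work, as an engineer would, in place of code of your own. Each camera call takes 0.05 s, during which the arm holds its last target.

## Task

Gently turn the carousel on the glass shelf until the jar with the orange lid stands straight at the front, on the side of the edge with the hook rail, ready to be taken. The turntable runs freely, so finish while still gripping its centre knob firmly and holding it still; do not let go. Keep all the jars standing in their wells and leave the tumbler, the soap dishes, the tube and the pump bottle where they are.

Things in the scene. Friction and masses are not known exactly. Their poses are not given: they have to be found in the camera images.
- shelf: Clear glass shelf, 280 mm deep, 800 mm wide, 8 mm thick, on four chrome pillars; fixed. Its glass top is 150 mm above the counter. Origin on the counter under its centre; z up, -x points to its front. The front is the long edge nearer the robot, with a grey plastic hook rail clipped on it from which three tongue cleaners hang; the back edge has a thin chrome gallery rail (33 mm tall). It may stand turned by up to 0.14 rad.
- carousel_base: Round white foot of the carousel, 184 mm across, fixed on the glass. Origin: centre of its underside, on the turning axis, on the glass top; axes as those of the shelf (-x to the front).
- turntable (a joint): Angle the turntable has turned since the start, rad, positive anticlockwise seen from above. It carries the five wells evenly round the axis, their centres 78 mm from it, is 236 mm across, its deck is 26 mm above the glass. It has no end stops, no detents and no spring: it runs freely either way on a ball race (about 0.01 N m of friction).
- knob: Grey round ribbed knob in the middle of the carousel, on top of its centre post: 40 mm across, 30 mm tall, rigid with the turntable, so it turns it and is the place to hold it. Origin: centre of its underside, on the turning axis, 110 mm above the glass; its z points up and its top is 30 mm above the origin. The post below it is 28 mm across. The tops of the jars' lids are 13 mm below its underside and 52 mm or more from the axis.
- jar_orange: Round screw-top jar, 51 mm across and 71 mm tall, upright in one of the turntable's five wells (each 55 mm across inside, 14 mm deep). Loose, 65 to 155 g. Origin: centre of its underside. The marked jar: the only one with an orange lid (pale body).
- front_spot (a point): Where the centre of the underside of the marked jar has to come: straight in front of the turning axis, 78 mm from it towards the front of the shelf, at deck height. Fixed to the carousel's foot, it does not turn.
- jar_white: Round screw-top jar, 51 mm across and 71 mm tall, upright in one of the turntable's five wells (each 55 mm across inside, 14 mm deep). Loose, 65 to 155 g. Origin: centre of its underside. White lid.
- jar_blue: Round screw-top jar, 51 mm across and 71 mm tall, upright in one of the turntable's five wells (each 55 mm across inside, 14 mm deep). Loose, 65 to 155 g. Origin: centre of its underside. Blue lid.
- jar_green: Round screw-top jar, 51 mm across and 71 mm tall, upright in one of the turntable's five wells (each 55 mm across inside, 14 mm deep). Loose, 65 to 155 g. Origin: centre of its underside. Green lid.
- jar_black: Round screw-top jar, 51 mm across and 71 mm tall, upright in one of the turntable's five wells (each 55 mm across inside, 14 mm deep). Loose, 65 to 155 g. Origin: centre of its underside. Black lid.
- tumbler: Steel tumbler, 72 mm across at the rim and 105 mm tall, with three toothbrushes standing in it (up to 195 mm tall); loose, stands near one end of the shelf. Origin: centre of its underside.
- dish_low: Lower of two stacked plastic soap dishes, 85 x 116 mm, 28 mm tall; loose, near the other end of the shelf from the tumbler. Origin: centre of its underside.
- dish_top: Upper soap dish, the same size, its foot sunk 6 mm into the lower dish. Origin: centre of its underside.
- tube: Closed tube, 145 mm long, 36 mm thick at the shoulder, lying along the front of the shelf at its right-hand end seen from the robot; loose. Origin on its underside, 50 mm from the shoulder.
- pump: Soap bottle with a pump head, 68 mm across and 172 mm tall, loose on the counter to the right of the shelf. Origin: centre of its underside.
Things that resemble listed ones, but are neither listed nor needed, are in the scene too. Leave any pink look-alike of the jar_black alone.

How it is judged (in metres and radians):
At the end, for the whole second after the job is handed in: Through the last second the orange-lidded jar is within 12 mm of the front spot (9 degrees), fingers press the knob with over 2 N, the turntable is still (under 0.05 rad/s); jars upright (0.12 rad) and seated within 5 mm; tumbler, dishes, tube and pump within 25 mm of their start (horizontal distance between jar_orange and front_spot below 0.012 m and contact force between the fingers and knob above 2 N and velocity of joint turntable between -0.05 and 0.05 rad/s and z of jar_orange in the frame of carousel_base between 0.02 and 0.031 m and angle between each of jar_orange, jar_white, jar_blue, jar_green, jar_black's own z axis and vertical below 0.12 rad and z of jar_white in the frame of carousel_base between 0.02 and 0.031 m and z of jar_blue in the frame of carousel_base between 0.02 and 0.031 m and z of jar_green in the frame of carousel_base between 0.02 and 0.031 m and z of jar_black in the frame of carousel_base between 0.02 and 0.031 m and distance of each of tumbler, dish_low, dish_top, tube, pump from where it was at the start of the episode below 0.025 m); the arm keeps its last pose, push and grip.
It fails at once if the turntable is spun faster than 4 rad/s (velocity of joint turntable above 4 rad/s or velocity of joint turntable below -4 rad/s).
It fails at once if a jar is lifted out of its well or tipped over (z of any of jar_orange, jar_white, jar_blue, jar_green, jar_black in the frame of carousel_base above 0.038 m or angle between any of jar_orange, jar_white, jar_blue, jar_green, jar_black's own z axis and vertical above 0.3 rad).
It fails at once if the tumbler, a soap dish, the tube or the pump bottle is pushed more than 25 mm from its place or tipped (distance of any of tumbler, dish_low, dish_top, tube, pump from where it was at the start of the episode above 0.025 m or angle between any of tumbler, dish_low, dish_top, tube, pump's own z axis and vertical above 0.3 rad).
It also fails if it takes over 38 s, if anything falls off the work surface, if the arm or the gripper's body presses on something with over 40 N, if the wrist force passes 120 N, or if a joint passes its speed limit or range.

## Working session

There is one attempt and no reset: what is moved stays moved. The work goes in short steps, Python scripts to look and compute and a tool call to move; the robot and the scene stay as the last step left them, time stands still between calls to the robot, and variables do not carry over. Pictures are saved under pics/ and viewed, and the job is handed in when it is done.

Besides the shell and the picture viewer there is one more tool, called after "Emit:" as a command line: name --argument value ..., lists and objects as JSON in quotes. send_rows: Moves the arm, as the interface text tells. Its arguments: {"type":"object","properties":{"rows":{"type":"array"},"hand":{"type":"number"}},"required":["rows"]}

```bash
mkdir -p pics
python3 - <<'E'
from bench import r
import cv2,json
s=r.observe();print(s['time'],s['eef_pos'],s['tool_rot'],s['gripper_width'],r.pinch_z)
for c in ['top','side']:
    im=r.get_image(c);cv2.imwrite(f'pics/{c}0.png',im[:,:,::-1])
    i=r.camera_info(c);print(c,i)
    for n in ['knob','jar_orange','carousel_base','tumbler','shelf']:
        print(n,[(x['confidence'],x['extent']) for x in r.find_in(n,c)][:4])
print(r.observe()['time'])
E
```

```text
0.0 [260.55760749 567.18034473 229.95698001] [-1.38383904 -0.88459168  0.88819455] 85.39570134528674 18.700000000000003
top {'intrinsics': array([[519.48018473,   0.        , 282.1100041 ],
       [  0.        , 519.48018473, 217.65920249],
       [  0.        ,   0.        ,   1.        ]]), 'k1': 0.03083229786049831, 'camera_from_world': array([[ 5.07137091e-03, -9.99812496e-01,  1.86883631e-02,
        -1.53410488e+02],
       [ 9.85931136e-01,  8.12165322e-03,  1.66954584e-01,
        -5.60162010e+02],
       [-1.67075059e-01,  1.75787505e-02,  9.85787458e-01,
        -1.41849163e+03],
       [ 0.00000000e+00,  0.00000000e+00,  0.00000000e+00,
         1.00000000e+00]])}
knob [(0.67, [218.4, 204.0, 232.1, 217.5])]
jar_orange [(0.83, [181.1, 199.3, 211.0, 221.8])]
carousel_base [(0.31, [338.3, 203.9, 369.7, 240.3])]
tumbler [(0.89, [340.7, 203.6, 373.6, 238.9]), (0.17, [102.4, 181.0, 151.3, 214.3])]
shelf [(0.76, [83.2, 149.0, 398.5, 288.2])]
side {'intrinsics': array([[407.47145361,   0.        , 272.46251507],
       [  0.        , 407.47145361, 208.77873158],
       [  0.        ,   0.        ,   1.        ]]), 'k1': -0.002019224598838543, 'camera_from_world': array([[ 9.17508008e-01, -3.97285966e-01, -1.85179953e-02,
        -5.51347801e+02],
       [ 3.14544496e-01,  6.96352623e-01,  6.45100600e-01,
        -1.91911840e+02],
       [-2.43394360e-01, -5.97709700e-01,  7.63873222e-01,
        -1.35979398e+03],
       [ 0.00000000e+00,  0.00000000e+00,  0.00000000e+00,
         1.00000000e+00]])}
knob [(0.56, [248.2, 154.1, 260.7, 166.5]), (0.33, [237.4, 179.8, 257.7, 203.6])]
jar_orange [(0.71, [241.3, 147.5, 257.5, 165.9])]
carousel_base [(0.22, [222.2, 162.1, 239.9, 184.2])]
tumbler [(0.9, [279.0, 213.8, 304.3, 272.9])]
shelf [(0.89, [202.6, 113.7, 349.2, 327.0]), (0.4, [247.3, 153.2, 260.0, 165.8])]
0.6
```

View pics.

Run:
```python
import cv2
for c,(x0,y0,x1,y1) in {'top':(70,130,410,310),'side':(170,90,370,340)}.items():
    im=cv2.imread(f'pics/{c}0.png')[y0:y1,x0:x1]
    k=min(800/(x1-x0),600/(y1-y0)); im=cv2.resize(im,None,fx=k,fy=k,interpolation=cv2.INTER_CUBIC);print(c,k)
    cv2.imwrite(f'pics/{c}0z.png',im)
```

```text
top 2.3529411764705883
side 2.4
```

View pics/top0.png

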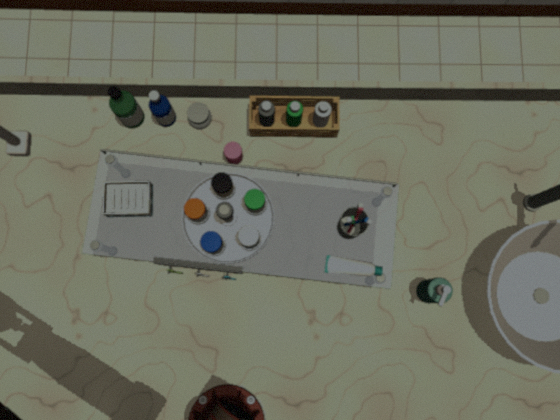

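View pics/side0.png

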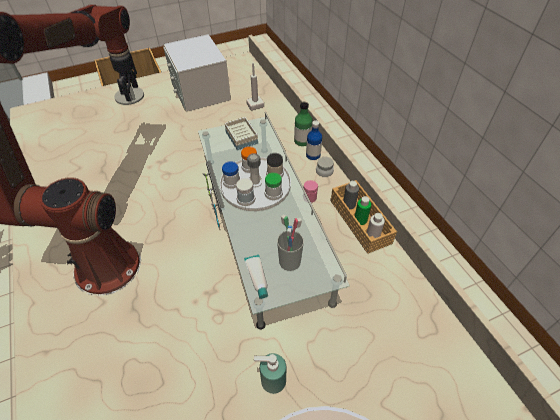

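```bash
sleep 1
```

```text
(no output)
```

View pics/top0z.png

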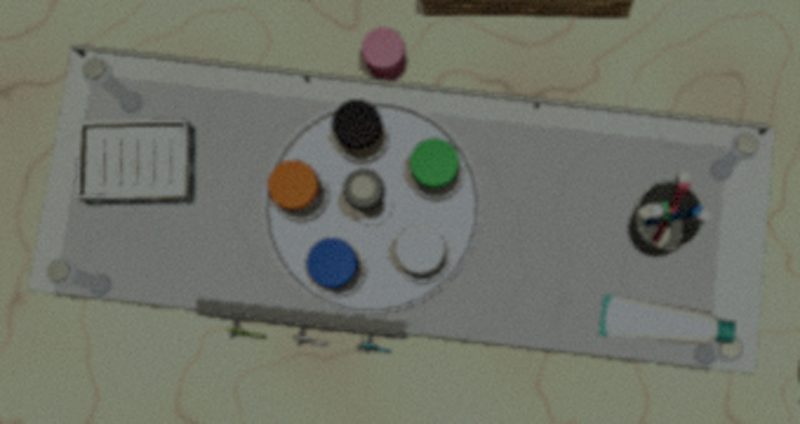

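View pics/side0z.png

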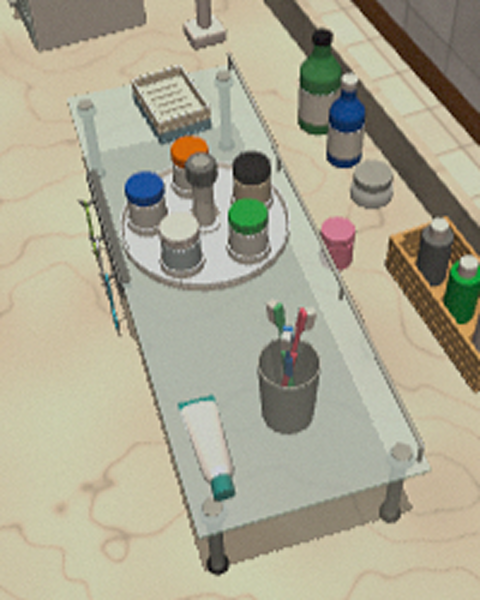

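```bash
cat > h.py <<'E'
import numpy as np,cv2
from scipy.optimize import least_squares
from scipy.spatial.transform import Rotation as R
def proj(ci,P):
    P=np.atleast_2d(P); T=ci['camera_from_world']; c=P@T[:3,:3].T+T[:3,3]
    s=np.c_[c[:,0]/-c[:,2],-c[:,1]/-c[:,2]]; q=1+ci['k1']*(s**2).sum(1,keepdims=True)
    s=s*q; K=ci['intrinsics']; return s*[K[0,0],K[1,1]]+[K[0,2],K[1,2]]
def back(ci,uv,z):
    f=lambda p:proj(ci,[p[0],p[1],z])[0]-uv
    return least_squares(f,[600,150]).x
E
python3 - <<'E'
from bench import r
from h import *
ct=r.camera_info('top');cs=r.camera_info('side')
# shelf
cor=np.array([[75,48],[770,128],[755,370],[32,290]])/ (800/340)+[70,130]
W=np.array([back(ct,c,150) for c in cor]);print(W.round())
loc=np.array([[140,400],[140,-400],[-140,-400],[-140,400]])
def mk(p): c,s=np.cos(p[2]),np.sin(p[2]); return loc@np.array([[c,s],[-s,c]])+p[:2]
f=least_squares(lambda p:(mk(p)-W).ravel(),[600,100,0]);print('shelf',f.x,np.abs(f.fun).round(1))
im=cv2.imread('pics/top0.png')
hsv=cv2.cvtColor(im,cv2.COLOR_BGR2HSV)
reg=np.zeros(hsv.shape[:2],bool);reg[165:265,175:280]=1
def cen(m):
    n,l,st,c=cv2.connectedComponentsWithStats((m&reg).astype(np.uint8));i=1+np.argmax(st[1:,4]);return c[i],st[i]
H,S,V=[hsv[...,i].astype(int) for i in range(3)]
C={}
for n,m in dict(orange=(H<20)&(S>150)&(V>90),green=(H>45)&(H<75)&(S>120)&(V>70),blue=(H>100)&(H<125)&(S>120)&(V>60)).items():
    c,st=cen(m);w=back(ct,c,245);C[n]=w;print(n,c,st,w.round(1))
k=back(ct,np.array([364-1,186])/(800/340)+[70,130],290);print('knob',k)
ke=np.array([225.2,210.7]);print('knob net',back(ct,ke,290))
# fit axis with 5-fold order ccw from above
off={'orange':0,'blue':1,'green':3}  # ccw
def res(p,sg=1):
    return np.concatenate([C[n]-(p[:2]+78*np.array([np.cos(p[2]+2*np.pi/5*o),np.sin(p[2]+2*np.pi/5*o)])) for n,o in off.items()])
for t0 in np.arange(0,6.28,1):
    g=least_squares(res,[k[0],k[1],t0]);print(g.x,g.cost,g.fun.round(1))
s=r.observe();M=R.from_rotvec(s['tool_rot']).as_matrix();print(M.round(3))
E
```

```text
[[ 721.  332.]
 [ 636. -454.]
 [ 365. -429.]
 [ 447.  361.]]
shelf [ 5.42326047e+02 -4.74530653e+01 -1.05181742e-01] [2.4 3.9 3.3 6.  3.6 1.9 2.1 4. ]
orange [194.10784314 208.1503268 ] [185 199  20  19 306] [549.6  68.5]
green [254.16053512 199.        ] [245 190  19  19 299] [573.7 -77.4]
blue [210.70642202 241.3853211 ] [201 232  21  20 327] [468.4  25.9]
knob [539.67164783  -9.1559282 ]
knob net [535.74390617 -11.41851566]
[537.98804581  -8.57612717   1.42252186] 0.1837321579844465 [ 0.1 -0.1  0.2 -0.3 -0.3  0.4]
[537.98804581  -8.57612715   1.42252186] 0.18373215798444553 [ 0.1 -0.1  0.2 -0.3 -0.3  0.4]
[537.98804585  -8.57612714   1.42252186] 0.18373215798448211 [ 0.1 -0.1  0.2 -0.3 -0.3  0.4]
[537.98804582  -8.57612716   1.42252186] 0.18373215798446124 [ 0.1 -0.1  0.2 -0.3 -0.3  0.4]
[537.98804582  -8.57612717   1.42252186] 0.183732157984441 [ 0.1 -0.1  0.2 -0.3 -0.3  0.4]
[537.9880458   -8.57612716   7.70570716] 0.18373215798447284 [ 0.1 -0.1  0.2 -0.3 -0.3  0.4]
[537.98804582  -8.57612716   7.70570716] 0.18373215798443152 [ 0.1 -0.1  0.2 -0.3 -0.3  0.4]
[[ 0.418  0.    -0.909]
 [ 0.909  0.     0.418]
 [ 0.    -1.    -0.   ]]
```

Emit:
send_rows --rows '[{"delta_pos":[0,-0.02,0],"delta_rot":[0,0.144,0]},{"delta_pos":[0,-0.02,0],"delta_rot":[0,0.144,0]},{"delta_pos":[0,-0.02,0],"delta_rot":[0,0.144,0]},{"delta_pos":[0,-0.02,0],"delta_rot":[0,0.144,0]},{"delta_pos":[0,-0.02,0],"delta_rot":[0,0.144,0]}]' --hand 1

```text
time: 1.1
eef_pos: [261.0, 567.9, 332.2]
tool_rot: [-1.546, -0.325, 0.325]
contact_force: [0.5, -0.2, -0.0]
gripper_width: 84.9
```

Emit:
send_rows --rows '[{"delta_pos":[0,-0.005,0],"delta_rot":[0,0.144,0]},{"delta_pos":[0,0,0],"delta_rot":[0,0.144,0]},{"delta_pos":[0,0,0],"delta_rot":[0,0.144,0]},{"delta_pos":[0,0,0],"delta_rot":[0,0.144,0]},{"delta_pos":[0,0,0],"delta_rot":[0,0.144,0]}]'

```text
time: 1.6
eef_pos: [260.9, 567.9, 336.4]
tool_rot: [-1.557, 0.24, -0.24]
contact_force: [-0.3, 0.5, -0.7]
gripper_width: 85.4
```

Emit:
send_rows --rows '[{"delta_pos":[0.02,0,-0.022]},{"delta_pos":[0.031,0,-0.0335]},{"delta_pos":[0.031,0,-0.0335]},{"delta_pos":[0.031,0,-0.0335]},{"delta_pos":[0.031,0,-0.0335]}]'

```text
schema error: expected keys delta_pos, delta_rot
```

Emit:
send_rows --rows '[{"delta_pos":[0.031,0,-0.0335]},{"delta_pos":[0.031,0,-0.0335]},{"delta_pos":[0.031,0,-0.0335]},{"delta_pos":[0.031,0,-0.0335]},{"delta_pos":[0.031,0,-0.0335]}]'

```text
schema error: expected keys delta_pos, delta_rot
```

Emit:
send_rows --rows '[{"delta_pos":[0.031,0,-0.0335]},{"delta_pos":[0.031,0,-0.0335]},{"delta_pos":[0.03,0,-0.0335]},{"delta_pos":[0,0,0]}]'

```text
schema error: expected keys delta_pos, delta_rot
```

Run:
```python
from bench import r
from h import *
s=r.observe();M=R.from_rotvec(s['tool_rot']).as_matrix();print(s['time'],s['eef_pos'],np.arctan2(M[1,0],M[0,0]),s['joint_pos'])
d=np.array([538,-8.6,s['eef_pos'][2]])-s['eef_pos'];print('tool delta',M.T@d)
for c in ['top','side']:
    im=r.get_image(c);cv2.imwrite(f'pics/{c}1.png',im[:,:,::-1])
a=cv2.imread('pics/top1.png')[150:290,150:330];b=cv2.imread('pics/side1.png')[90:230,170:350]
cv2.imwrite('pics/both1.png',np.hstack([cv2.resize(x,(400,311),interpolation=cv2.INTER_CUBIC) for x in (a,b)]))
```

```text
1.6 [260.94965679 567.90378216 336.36742523] -0.3059184287313492 [1.02782622e+00 1.53381278e-01 1.49183690e+00 1.94135393e-05
 1.49629346e+00 1.33374320e+00]
tool delta [ 4.37812223e+02 -3.87495749e-02 -4.66298144e+02]
```

View pics/both1.png

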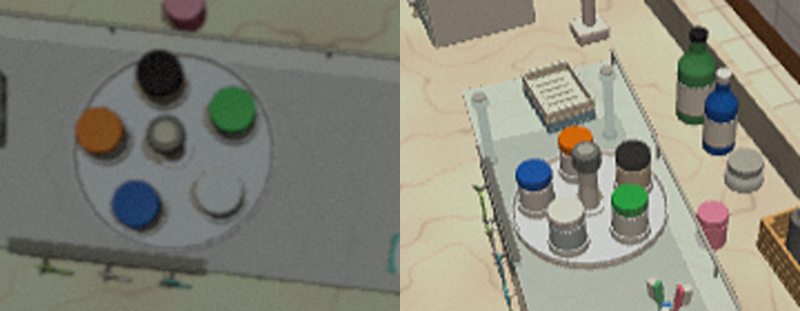

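Emit:
send_rows --rows '[{"delta_pos":[0.022,0,-0.024],"delta_rot":[0,0,0]},{"delta_pos":[0.032,0,-0.034],"delta_rot":[0,0,0]},{"delta_pos":[0.032,0,-0.034],"delta_rot":[0,0,0]},{"delta_pos":[0.032,0,-0.034],"delta_rot":[0,0,0]},{"delta_pos":[0.032,0,-0.034],"delta_rot":[0,0,0]}]'

```text
time: 2.2
eef_pos: [357.5, 369.1, 336.5]
tool_rot: [-1.558, 0.232, -0.233]
contact_force: [-0.1, -0.2, 0.8]
gripper_width: 85.4
```

Emit:
send_rows --rows '[{"delta_pos":[0.032,0,-0.034],"delta_rot":[0,0,0]},{"delta_pos":[0.032,0,-0.034],"delta_rot":[0,0,0]},{"delta_pos":[0.032,0,-0.034],"delta_rot":[0,0,0]},{"delta_pos":[0.032,0,-0.034],"delta_rot":[0,0,0]}]'

```text
time: 2.6
eef_pos: [439.6, 201.3, 336.7]
tool_rot: [-1.558, 0.232, -0.233]
contact_force: [0.9, -0.2, 0.2]
gripper_width: 85.2
```

```bash
cat > st.py <<'E'
from bench import r
from h import *
import sys
s=r.observe();M=R.from_rotvec(s['tool_rot']).as_matrix();print(s['time'],s['eef_pos'],'yaw',np.arctan2(M[1,0],M[0,0]),'down',M[:,1].round(3),s['gripper_width'],s['contact_force'],s['torque'],s['joint_pos'])
d=np.array([538,-8.6,s['eef_pos'][2]])-s['eef_pos'];print('tool delta',M.T@d)
if len(sys.argv)>1:
    n=sys.argv[1]
    for c in ['top','side']:
        im=r.get_image(c);cv2.imwrite(f'pics/{c}{n}.png',im[:,:,::-1])
    a=cv2.imread(f'pics/top{n}.png')[150:290,150:330];b=cv2.imread(f'pics/side{n}.png')[90:230,170:350]
    cv2.imwrite(f'pics/both{n}.png',np.hstack([cv2.resize(x,(400,311),interpolation=cv2.INTER_CUBIC) for x in (a,b)]))
E
python3 st.py
```

```text
2.6 [439.58272393 201.25672017 336.67825254] yaw -0.29622892560491204 down [ 0.001  0.    -1.   ] 85.24904373455063 [ 0.85500789 -0.19984686  0.18244244] [-0.01798573 -0.0352124   0.00735509] [ 2.84001454e-01 -1.63023709e-01  1.80642735e+00  7.93734403e-05
  1.49702015e+00  5.80224245e-01]
tool delta [ 1.55390980e+02  2.35675539e-02 -1.71986761e+02]
```

Emit:
send_rows --rows '[{"delta_pos":[0.031,0,-0.0345],"delta_rot":[0,0,0]},{"delta_pos":[0.031,0,-0.0345],"delta_rot":[0,0,0]},{"delta_pos":[0.031,0,-0.0345],"delta_rot":[0,0,0]},{"delta_pos":[0.031,0,-0.0345],"delta_rot":[0,0,0]},{"delta_pos":[0.031,0,-0.0345],"delta_rot":[0,0,0]}]'

```text
time: 3.1
eef_pos: [536.7, -9.5, 336.6]
tool_rot: [-1.558, 0.232, -0.234]
contact_force: [0.9, 0.3, 0.7]
gripper_width: 85.3
```

Emit:
send_rows --rows '[{"delta_pos":[0,0,0],"delta_rot":[0,0,0]}]'

```text
time: 3.2
eef_pos: [537.7, -12.6, 336.1]
tool_rot: [-1.56, 0.237, -0.239]
contact_force: [-0.6, 0.3, -0.9]
gripper_width: 85.2
```

```bash
python3 st.py 2
```

```text
3.2 [537.73802961 -12.6101215  336.08776413] yaw -0.30308449606499666 down [ 0.001 -0.002 -1.   ] 85.19658426175073 [-0.64919554  0.29232496 -0.90832429] [ 0.00336653 -0.0116825   0.01362606] [-0.15260249 -0.03844772  1.69324788 -0.00237817  1.48582624  0.15068413]
tool delta [-0.94685233 -0.00982516  3.90551879]
```

View pics/both2.png

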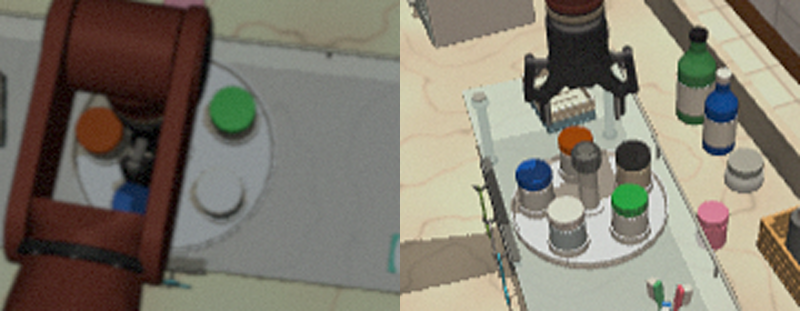

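Run:
```python
from bench import r
from h import *
cs=r.camera_info('side')
f=lambda p:((proj(cs,p)-[170,90])*400/180+[400,0]).round(1)
print('knobtop pred',f([538,-8.6,290]),'bot',f([538,-8.6,260]),'orange lid top',f([538+78*np.cos(1.4225),-8.6+78*np.sin(1.4225),247]))
print('tip',f([537.7,-12.6,336]),'pads',f([537.7+43*.955,-12.6-43*.3,349]),f([537.7-43*.955,-12.6+43*.3,349]))
```

```text
knobtop pred [[584.9 150.5]] bot [[586.1 166.1]] orange lid top [[574.6 137.5]]
tip [[584.  127.2]] pads [[615.3 117.2]] [[551.4 122.5]]
```

Emit:
send_rows --rows '[{"delta_pos":[-0.001,0.01,0.004],"delta_rot":[0,0,0]},{"delta_pos":[0,0.015,0],"delta_rot":[0,0,0]},{"delta_pos":[0,0.015,0],"delta_rot":[0,0,0]},{"delta_pos":[0,0,0],"delta_rot":[0,0,0]}]'

```text
time: 3.7
eef_pos: [533.9, -2.2, 292.0]
tool_rot: [-1.558, 0.24, -0.228]
contact_force: [-0.5, 0.1, -0.7]
gripper_width: 85.0
```

```bash
python3 st.py 3
```

```text
3.7 [533.9002407   -2.18400211 291.97961087] yaw -0.29798181819945174 down [-0.007  0.001 -1.   ] 85.01415807168844 [-0.4792993   0.09541382 -0.69567162] [0.00181864 0.02124105 0.02673091] [-1.35570981e-01 -1.86897467e-02  1.75481818e+00 -1.36396185e-05
  1.41268707e+00  1.62408825e-01]
tool delta [ 5.80262236 -0.03552512 -4.92964166]
```

View pics/both3.png

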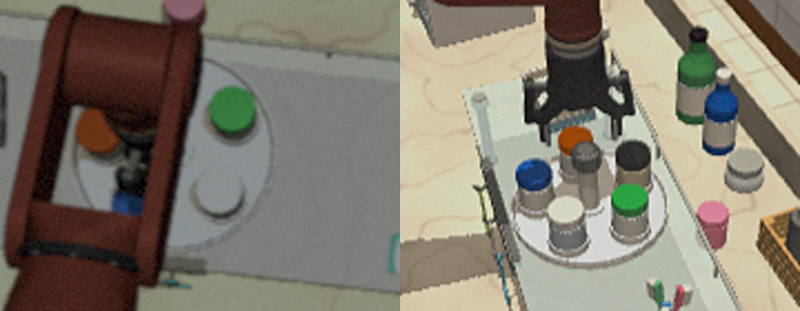

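```bash
python3 st.py; python3 st.py
```

```text
3.8 [535.63137473  -2.8135841  294.99809997] yaw -0.2987910026934696 down [-0.002  0.    -1.   ] 85.44891636733693 [ 0.41036216  0.0380445  -0.36776398] [-0.00612493 -0.02138739 -0.00373447] [-1.36298207e-01 -2.00008992e-02  1.75050930e+00 -2.56841141e-05
  1.41338843e+00  1.62496399e-01]
tool delta [ 3.96698682 -0.0070815  -4.83280044]
3.8 [535.63137473  -2.8135841  294.99809997] yaw -0.2987910026934696 down [-0.002  0.    -1.   ] 85.44891636733693 [ 0.41036216  0.0380445  -0.36776398] [-0.00612493 -0.02138739 -0.00373447] [-1.36298207e-01 -2.00008992e-02  1.75050930e+00 -2.56841141e-05
  1.41338843e+00  1.62496399e-01]
tool delta [ 3.96698682 -0.0070815  -4.83280044]
```

Emit:
send_rows --rows '[{"delta_pos":[0.002,0,-0.0025],"delta_rot":[0,0,0]},{"delta_pos":[0.002,0,-0.0025],"delta_rot":[0,0,0]},{"delta_pos":[0,0.005,0],"delta_rot":[0,0,0]},{"delta_pos":[0,0.005,0],"delta_rot":[0,0,0]},{"delta_pos":[0,0.003,0],"delta_rot":[0,0,0]}]'

```text
time: 4.3
eef_pos: [538.5, -9.6, 282.5]
tool_rot: [-1.558, 0.236, -0.235]
contact_force: [-0.3, 0.1, -1.0]
gripper_width: 85.4
```

Emit:
send_rows --rows '[{"delta_pos":[0,0,0],"delta_rot":[0,0,0]},{"delta_pos":[0,0,0],"delta_rot":[0,0,0]},{"delta_pos":[0,0,0],"delta_rot":[0,0,0]}]'

```text
time: 4.6
eef_pos: [538.9, -9.5, 283.5]
tool_rot: [-1.558, 0.235, -0.236]
contact_force: [-0.1, 0.5, -0.1]
gripper_width: 85.5
```

```bash
python3 st.py
```

```text
4.6 [538.8693487   -9.45122555 283.47138644] yaw -0.2999809971838632 down [ 0. -0. -1.] 85.52893999447116 [-0.13420123  0.51138563 -0.10056583] [-0.03085238 -0.0444255   0.00601704] [-1.47781007e-01 -7.06639603e-03  1.75909875e+00 -1.03445520e-05
  1.38923069e+00  1.52201850e-01]
tool delta [-1.08206425e+00 -3.31994778e-04  5.56317296e-01]
```

Emit:
send_rows --rows '[{"delta_pos":[-0.001,0.006,0.0005],"delta_rot":[0,0,0]},{"delta_pos":[0,0.008,0],"delta_rot":[0,0,0]},{"delta_pos":[0,0.008,0],"delta_rot":[0,0,0]},{"delta_pos":[0,0.004,0],"delta_rot":[0,0,0]},{"delta_pos":[0,0,0],"delta_rot":[0,0,0]}]'

```text
time: 5.1
eef_pos: [537.1, -8.6, 255.8]
tool_rot: [-1.558, 0.238, -0.233]
contact_force: [-0.7, 0.3, -0.2]
gripper_width: 85.0
```

Emit:
send_rows --rows '[{"delta_pos":[0,0,0],"delta_rot":[0,0,0]},{"delta_pos":[0,0,0],"delta_rot":[0,0,0]},{"delta_pos":[0,0,0],"delta_rot":[0,0,0]}]'

```text
time: 5.4
eef_pos: [538.2, -8.7, 257.8]
tool_rot: [-1.558, 0.235, -0.236]
contact_force: [0.4, -0.5, -0.5]
gripper_width: 85.7
```

```bash
python3 st.py 4
```

```text
5.4 [538.24678108  -8.70922942 257.76927269] yaw -0.2999787233204353 down [ 0.001 -0.    -1.   ] 85.67664841776599 [ 0.39842026 -0.52388471 -0.53678362] [-0.07518036  0.01956231  0.01422227] [-1.46592124e-01  9.59499606e-03  1.79060355e+00  1.56161193e-05
  1.34054821e+00  1.53382981e-01]
tool delta [-2.68037711e-01 -2.18912365e-04  3.14277942e-02]
```

View pics/both4.png

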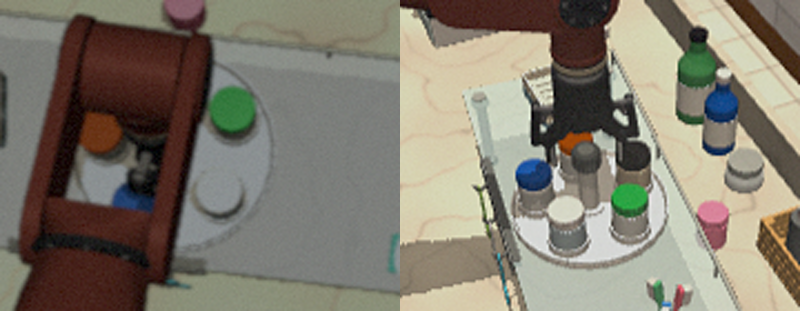

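Emit:
send_rows --rows '[{"delta_pos":[0,0,0],"delta_rot":[0,0,0]},{"delta_pos":[0,0,0],"delta_rot":[0,0,0]},{"delta_pos":[0,0,0],"delta_rot":[0,0,0]},{"delta_pos":[0,0,0],"delta_rot":[0,0,0]},{"delta_pos":[0,0,0],"delta_rot":[0,0,0]}]' --hand 0

```text
time: 6.0
eef_pos: [537.8, -8.7, 257.6]
tool_rot: [-1.558, 0.236, -0.235]
contact_force: [-0.9, 0.3, 2.0]
gripper_width: 38.5
```

Emit:
send_rows --rows '[{"delta_pos":[0,0,0],"delta_rot":[0,0,0]},{"delta_pos":[0,0,0],"delta_rot":[0,0,0]},{"delta_pos":[0,0,0],"delta_rot":[0,0,0]},{"delta_pos":[0,0,0],"delta_rot":[0,0,0]},{"delta_pos":[0,0,0],"delta_rot":[0,0,0]}]'

```text
time: 6.5
eef_pos: [537.8, -8.6, 257.6]
tool_rot: [-1.558, 0.236, -0.235]
contact_force: [-3.5, 0.5, 5.3]
gripper_width: 38.7
```

```bash
python3 st.py 5
```

```text
6.5 [537.82861632  -8.62476212 257.60002094] yaw -0.29994007224972913 down [-0.  0. -1.] 38.73194497525083 [-3.52940649  0.53117501  5.27085674] [0.09295892 0.60929301 0.04994643] [-1.46558104e-01  9.55954534e-03  1.79095900e+00  3.02395532e-05
  1.34137035e+00  1.53375085e-01]
tool delta [ 1.56415816e-01 -4.76984255e-05  7.42941250e-02]
```

View pics/both5.png

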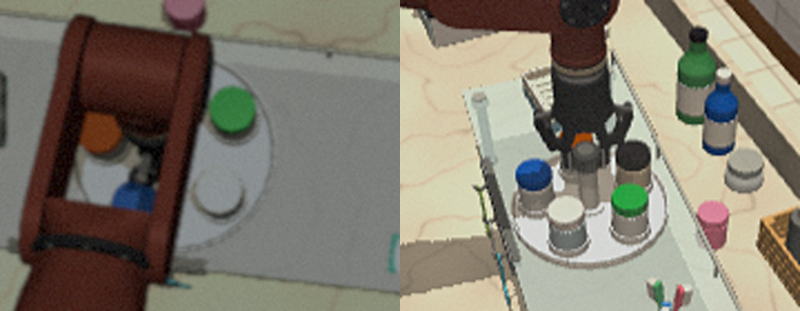

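Emit:
send_rows --rows '[{"delta_pos":[0,0,0],"delta_rot":[0,-0.02,0]},{"delta_pos":[0,0,0],"delta_rot":[0,-0.04,0]},{"delta_pos":[0,0,0],"delta_rot":[0,-0.06,0]},{"delta_pos":[0,0,0],"delta_rot":[0,-0.06,0]},{"delta_pos":[0,0,0],"delta_rot":[0,-0.06,0]}]'

```text
time: 7.1
eef_pos: [538.4, -8.7, 257.6]
tool_rot: [-1.57, 0.044, -0.046]
contact_force: [-0.4, 0.1, 4.7]
gripper_width: 39.1
```

Emit:
send_rows --rows '[{"delta_pos":[0,0,0],"delta_rot":[0,-0.06,0]},{"delta_pos":[0,0,0],"delta_rot":[0,-0.06,0]},{"delta_pos":[0,0,0],"delta_rot":[0,-0.06,0]},{"delta_pos":[0,0,0],"delta_rot":[0,-0.04,0]},{"delta_pos":[0,0,0],"delta_rot":[0,-0.02,0]}]'

```text
time: 7.6
eef_pos: [538.9, -8.7, 257.7]
tool_rot: [-1.566, -0.144, 0.14]
contact_force: [0.1, -0.1, 2.9]
gripper_width: 38.5
```

```bash
python3 st.py 6
```

```text
7.6 [538.85169235  -8.69366347 257.65563955] yaw 0.18101757811824137 down [ 0.002 -0.    -1.   ] 38.48254316492726 [ 0.12134864 -0.05536595  2.94216275] [-0.02045798  0.23523098  0.03858295] [-1.46496878e-01  1.00520768e-02  1.79035867e+00  1.94001244e-04
  1.33890842e+00 -3.27558215e-01]
tool delta [-0.82091225 -0.00195263  0.24546276]
```

View pics/both6.png

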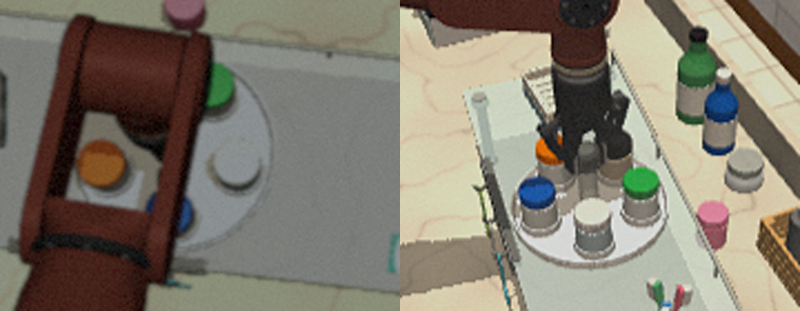

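Emit:
send_rows --rows '[{"delta_pos":[0,0,0],"delta_rot":[0,-0.03,0]},{"delta_pos":[0,0,0],"delta_rot":[0,-0.06,0]},{"delta_pos":[0,0,0],"delta_rot":[0,-0.06,0]},{"delta_pos":[0,0,0],"delta_rot":[0,-0.06,0]},{"delta_pos":[0,0,0],"delta_rot":[0,-0.06,0]}]'

```text
time: 8.2
eef_pos: [539.4, -8.6, 257.6]
tool_rot: [-1.542, -0.358, 0.352]
contact_force: [4.3, 2.5, 2.7]
gripper_width: 38.5
```

Emit:
send_rows --rows '[{"delta_pos":[0,0,0],"delta_rot":[0,-0.06,0]},{"delta_pos":[0,0,0],"delta_rot":[0,-0.06,0]},{"delta_pos":[0,0,0],"delta_rot":[0,-0.06,0]},{"delta_pos":[0,0,0],"delta_rot":[0,-0.06,0]},{"delta_pos":[0,0,0],"delta_rot":[0,-0.06,0]}]'

```text
time: 8.7
eef_pos: [539.9, -8.2, 257.6]
tool_rot: [-1.491, -0.593, 0.585]
contact_force: [6.5, 2.4, 1.7]
gripper_width: 38.4
```

Emit:
send_rows --rows '[{"delta_pos":[0,0,0],"delta_rot":[0,-0.06,0]},{"delta_pos":[0,0,0],"delta_rot":[0,-0.06,0]},{"delta_pos":[0,0,0],"delta_rot":[0,-0.06,0]},{"delta_pos":[0,0,0],"delta_rot":[0,-0.06,0]},{"delta_pos":[0,0,0],"delta_rot":[0,-0.06,0]}]'

```text
time: 9.2
eef_pos: [540.4, -7.7, 257.7]
tool_rot: [-1.412, -0.826, 0.815]
contact_force: [7.2, 5.4, 0.7]
gripper_width: 38.9
```

Emit:
send_rows --rows '[{"delta_pos":[0,0,0],"delta_rot":[0,-0.06,0]},{"delta_pos":[0,0,0],"delta_rot":[0,-0.06,0]},{"delta_pos":[0,0,0],"delta_rot":[0,-0.06,0]},{"delta_pos":[0,0,0],"delta_rot":[0,-0.05,0]},{"delta_pos":[0,0,0],"delta_rot":[0,-0.03,0]}]'

```text
time: 9.7
eef_pos: [540.6, -7.2, 257.7]
tool_rot: [-1.323, -1.023, 1.011]
contact_force: [7.5, 5.5, 0.1]
gripper_width: 38.4
```

Emit:
send_rows --rows '[{"delta_pos":[0,0,0],"delta_rot":[0,0,0]},{"delta_pos":[0,0,0],"delta_rot":[0,0,0]},{"delta_pos":[0,0,0],"delta_rot":[0,0,0]}]'

```text
time: 10.0
eef_pos: [540.6, -7.2, 257.6]
tool_rot: [-1.323, -1.022, 1.01]
contact_force: [7.5, 5.5, -0.0]
gripper_width: 38.9
```

```bash
python3 st.py 7
```

```text
10.0 [540.5753188   -7.18618188 257.64450398] yaw 1.3114004327791735 down [ 0.007  0.002 -1.   ] 38.937745134479464 [ 7.49221504  5.45772018 -0.02303814] [ 0.22576444 -0.7950064  -0.02818133] [-0.14512626  0.01060336  1.78983837  0.0036007   1.33448388 -1.45734482]
tool delta [-2.02706156 -0.02183033  2.1264274 ]
```

View pics/both7.png

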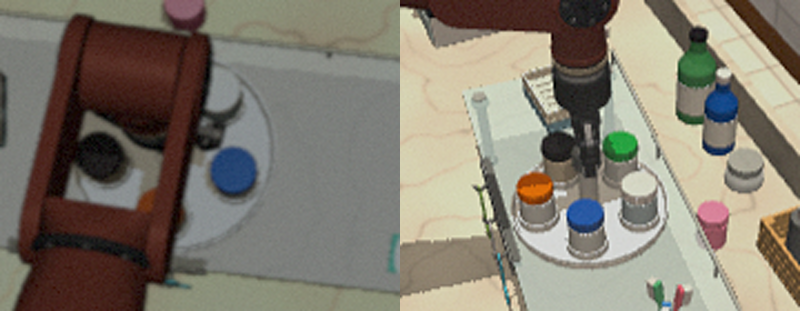

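Run:
```python
from bench import r
from h import *
cs=r.camera_info('side');ct=r.camera_info('top')
ax=np.array([538,-8.6])
def cens(f):
    im=cv2.imread(f);hsv=cv2.cvtColor(im,cv2.COLOR_BGR2HSV);H,S,V=[hsv[...,i].astype(int) for i in range(3)]
    reg=np.zeros(H.shape,bool);reg[135:215,215:300]=1;o={}
    for n,m in dict(orange=(H<20)&(S>150)&(V>110),green=(H>45)&(H<75)&(S>120)&(V>70),blue=(H>100)&(H<125)&(S>120)&(V>60)).items():
        k,l,st,c=cv2.connectedComponentsWithStats((m&reg).astype(np.uint8));i=1+np.argmax(st[1:,4]);o[n]=(c[i],st[i][4])
    return o
for z in (238,240):
  for f in ('pics/side0.png','pics/side7.png'):
    for n,(c,a) in cens(f).items():
        w=back(cs,c,z)-ax;t=np.arctan2(w[1],w[0]);print(f[5:],n,a,c.round(1),'r',np.hypot(*w).round(1),'ang',round(t,3),'orange-equiv',round((t-{'orange':0,'blue':1,'green':3}[n]*2*np.pi/5)%(2*np.pi),3))
# rail direction in both pics; rail ends top zoom (198,303)-(405,327)
p=np.array([[198,300],[405,321]])/(800/340)+[70,130];A=[back(ct,q,155) for q in p];d=A[0]-A[1];print('rail yaw',np.arctan2(-d[0],d[1]))
# draw shelf outline on side image as check
im=cv2.imread('pics/side0.png');th=-.105;c,s=np.cos(th),np.sin(th)
L=np.array([[140,400],[140,-400],[-140,-400],[-140,400]])@np.array([[c,s],[-s,c]])+[542.3,-47.5]
uv=proj(cs,np.c_[L,np.full(4,150)]);cv2.polylines(im,[uv.round().astype(int)],True,(0,0,255),1)
cv2.imwrite('pics/ol.png',cv2.resize(im[90:340,170:370],None,fx=2.4,fy=2.4))
im=cv2.imread('pics/top0.png');uv=proj(ct,np.c_[L,np.full(4,150)]);cv2.polylines(im,[uv.round().astype(int)],True,(0,0,255),1)
cv2.imwrite('pics/ol2.png',cv2.resize(im[130:310,70:410],None,fx=2.35,fy=2.35))
```

```text
side0.png orange 121 [247.6 151.5] r 90.4 ang 1.436 orange-equiv 1.436
side0.png green 180 [272.7 179.3] r 73.8 ang -1.043 orange-equiv 1.47
side0.png blue 180 [229.7 168.4] r 79.1 ang 2.635 orange-equiv 1.378
side7.png orange 180 [230.4 174.3] r 77.0 ang 2.983 orange-equiv 2.983
side7.png green 159 [268.6 155.3] r 81.3 ang 0.561 orange-equiv 3.074
side7.png blue 197 [252.7 186.8] r 74.6 ang -2.009 orange-equiv 3.017
side0.png orange 121 [247.6 151.5] r 88.2 ang 1.44 orange-equiv 1.44
side0.png green 180 [272.7 179.3] r 75.0 ang -1.064 orange-equiv 1.449
side0.png blue 180 [229.7 168.4] r 78.6 ang 2.66 orange-equiv 1.404
side7.png orange 180 [230.4 174.3] r 77.2 ang 3.009 orange-equiv 3.009
side7.png green 159 [268.6 155.3] r 79.6 ang 0.545 orange-equiv 3.058
side7.png blue 197 [252.7 186.8] r 76.5 ang -2.006 orange-equiv 3.02
rail yaw -0.09543076520064338
```

View pics/ol.png

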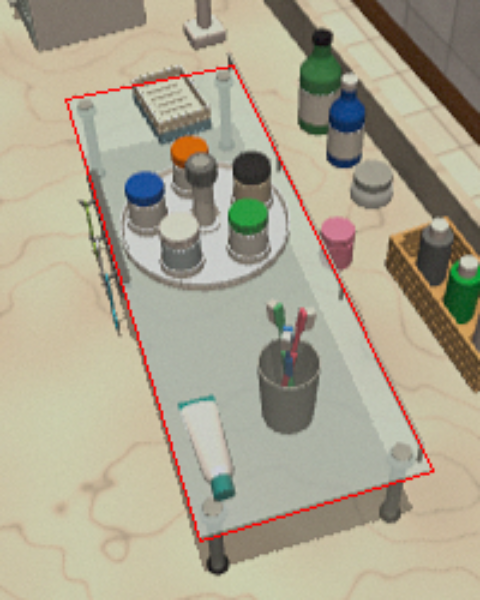

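View pics/ol2.png

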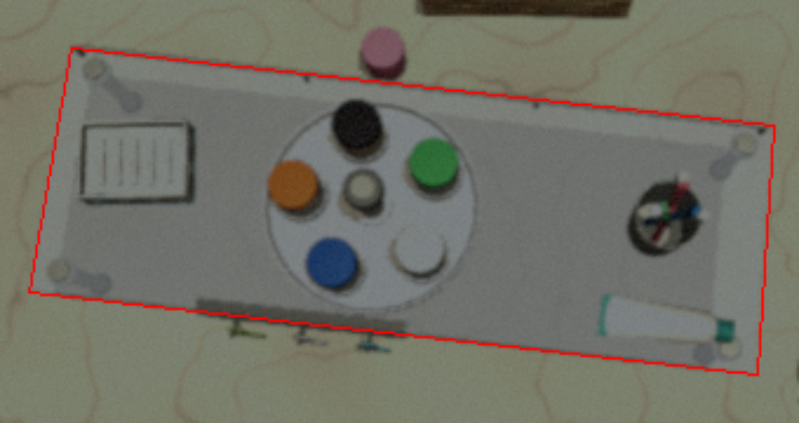

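Run:
```python
from bench import r
s=r.observe();print(s['time'],s['gripper_width'],abs(s['joint_velocities']).max(),s['contact_force'])
print(r.hand_in())
```

```text
10.1 38.57399334134865 0.0022477130044643253 [7.89449653 5.44471384 0.15221861]
the job is handed in; nothing more can be done
None
```

I gripped the centre knob from above and turned the carousel about 1.61 rad anticlockwise, which brought the orange-lidded jar to the front on the hook-rail side. I handed the job in at 10.1 s, still gripping the knob; no verdict is reported.

- **Jar position:** the three lids I measured in the side picture (orange, blue, green) put the orange jar at 2.98 to 3.07 rad, mean about 3.03. The front direction is 3.036 rad and the allowance is about 0.157 rad. The orange lid alone read 2.98 to 3.01.
- **Grip:** the fingers closed to 38.6 mm on the 40 mm knob, and the arm was still, with its fastest joint at 0.002 rad/s. I did not measure the finger force separately; the gripper closes at its fixed force.
- **Other things:** in the last cropped pictures the jars stand upright in their wells. I never went near the tumbler, tube, dishes or pump, but I did not re-measure their positions after the turn.
- **Disagreements:** a rough reading of the hook rail gave the shelf's turn as -0.095 rad, against -0.105 from its corners. The tool ended about 3 mm off the turning axis, leaving a side force of about 9.6 N. Both are well within the limits.

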